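Tip the middle sharpening stone out of a full rack

TASK

Five sharpening stones stand packed side by side in the rack. Tip the middle one forward out of the row and let go, so that it leans by itself on the rail in front of the rack; then draw it out and stand it upright on its small end in the middle of the rubber mat, ready to be wiped and oiled. Leave the other four standing in their places in the rack.

Things in the scene. Friction and masses are not known exactly. Their poses are not given: they have to be found in the camera images.
- stone_3_centre (a point): centre of the MIDDLE one of five equal two-layer sharpening stones (brown and grey), the one to take out: a plain block standing on its small end, 25 mm deep, 50 mm wide, 150 mm high, about 0.4 kg. Own x axis up its height (75 mm to foot and top), y to the left across its width (25 mm to each side), z towards the robot (12.5 mm to front and rear face).
- rack: sheet metal rack, fixed. Origin on the bench under the row; x away from the robot, y left along the row, z up. Floor 4 mm thick, so the stones' tops are at z = 154 mm; pitch 51.5 mm, gaps 1.5 mm; front faces at x = -12.5, rear faces at +12.5. Back sheet at x = +15.5 only 85 mm high: the rear faces are open above it. Front lip 14 mm high at x = -15.5. Side cheeks at y = +-132, 102 mm high.
- rest_rail (a point): middle of the rack's rest rail, a round 8 mm bar along the row, 34 mm in front of the stones' front faces and 87 mm above the bench (axes as the rack). A stone tipped forward turns about its front lower edge, which the front lip holds; past about 0.17 rad it overbalances by itself and settles on the rail, leaning about 0.38 rad towards the robot. Short of that it falls back.
- mat: square black rubber mat, 140 x 140 x 3 mm, fixed on the bench. Origin at the centre of its underside, z up. (Note: a lamp frame hangs over the bench in the way of a high wrist: front bar 0.62 m above the bench from world (x 0.50, y 0.56) to (0.75, -0.44), bulbs down to 0.56 m at (0.65, 0.08), a spot to 0.52 m at (0.69, -0.25); behind the row, tilt the gripper back towards the robot.)
- stone_1_centre (a point): centre of the stone that is first from the left (left end of the row); same size and axes as the middle one. To be left standing in the rack.
- stone_2_centre (a point): centre of the stone that is left neighbour of the middle one; same size and axes as the middle one. To be left standing in the rack.
- stone_4_centre (a point): centre of the stone that is right neighbour of the middle one; same size and axes as the middle one. To be left standing in the rack.
- stone_5_centre (a point): centre of the stone that is last on the right (right end of the row); same size and axes as the middle one. To be left standing in the rack.

How it is judged:
By the outcome, as a careful person would: the job done as asked, in the order asked, and still so for the second after the job is handed in, with the robot touching nothing.
It also fails if it takes over 58 s, if anything falls off the work surface, if the arm or the gripper's body presses on something with over 40 N, if the wrist force passes 120 N, or if a joint passes its speed limit or range.

ROBOT

A 6-joint arm with a two-finger parallel gripper is mounted at the origin on a cart in front of the work surface, level with it; the furniture and walls round the work are solid. World frame = base frame: x ahead of the robot, y to its left, z up, the work surface at z = 0. Lengths are in m, angles in degrees, forces in N, time in s.
With the tool pointing down it reaches from about 0.4 to 0.825 m from the base axis. Payload 7 kg.
Tool frame: the origin (TCP) lies at the very end of the fingers, on their centre line; the grasp point (between the pads) lies 19 mm behind it (r.hold_point_z is the distance from the TCP to the grasp point, in m); z points along the fingers, y is the line along which they close (so a half turn about z gives the same grasp; the last joint's range is limited). The gripper opens to 88 mm and grips with 3 to 60 N. Pads are 19 mm wide; open, the fingers measure 130 mm over their backs; the gripper's body (78 mm by 193 mm) begins 47 mm behind the grasp point.
Start: joints at [-49.154, 20.546, 0.682, 0, -70.136, -16.507], TCP at [0.278, -0.615, 0.227] pointing down, gripper open.
Joint ranges: [-176.03, 176.03], [-82.01, 121.73], [-58.28, 71.71], [-173.87, 95.51], [-174.79, -0.11], [-173.66, 173.66]. Speed limits (degrees/s): [136.94, 136.94, 172.46, 180, 180, 180].

INTERFACE

Orientations are given as [roll, pitch, yaw] about the fixed x, y, z axes, in that order (R = Rz(yaw) Ry(pitch) Rx(roll)).
In Python, from plant import telemetry, vision, workorder, r gives the robot as it stands.
- The arm moves only by the tool move_arm, never from a script. Its argument "plan" is a list of rows, each a list of 7 numbers: the opening, from -1 (shut) to 1 (fully open), so that 0 is half open, then the shift along the world's x, y, z in m, then the turn, a rotation vector about the world's x, y, z in degrees. In form: [[fingers, dx, dy, dz, ax, ay, az], ...]. A call has 1 to 20 rows; each row shifts and turns the commanded pose from where the row before left it; what a row does not reach is not made up. A row lasts 1/8 s, in which the tool goes at most 62.5 mm and 10.7 degrees, less where a joint would pass 70% of its speed; a pose out of reach is approached as far as the arm can. A call is refused whole if a number of a shift passes 0.0625 or a number of a turn 10.7, either way. A call with a gripper value outside its range is refused whole. The fingers move at their own pace and stop on an object; "force" is the grip in N (left out, the last holds). Time passes only in rows, so rows that do not move let the fingers close. It gives the time, the measured TCP pose, the force, the opening and the grip force at its end, in the units of the state.
- telemetry.get_state(): the state, without advancing time (a new reading comes with each control period).
- vision.capture(name): name is "scene" or "top"; returns a dict with "img" (384x512x3 uint8, red, green, blue), "depth" (384x512 float32, m along the optical axis (not along the pixel's ray), 0 where there is no reading), "intrinsics" (3x3 intrinsics, pixels), "R" (3x3) and "t" (3): a world point X has camera coordinates R X + t. Camera axes: x right, y down, z forward; pixel columns grow to the right and rows downward; lengths in m; the calibration is good to about 2 mm. A picture is of the moment at which its call begins.
- workorder.close_job(): hands the job in; it is judged then, once.
The state is a dict: "time_s": time; "joints": joint angles; "qd": joint speeds; "joint_torque": joint torques, N m; "tcp_pos": TCP position; "eef_rot": TCP orientation; "contact_force": force on the tool from outside, world axes, zero at the start; "moment": the same for the moment, N m; "gripper_width": finger opening in m; "gripper_force": force on a finger pad.
Only numpy, scipy, OpenCV 4.12 (cv2) and the standard library are available. Lean on these libraries where they do the work, as an engineer would, in place of code of your own. Each camera call takes 0.05 s, during which the arm holds its last target. There are 200 camera calls.

## Working session

There is one attempt and no reset: what is moved stays moved. The work goes in short steps, Python scripts to look and compute and a tool call to move; the robot and the scene stay as the last step left them, time stands still between calls to the robot, and variables do not carry over. Pictures are saved under pics/ and viewed, at most 10 in all, crops included, and the job is handed in when it is done.

Besides the shell and the picture viewer there is one more tool, called after "Request:" as name(argument=value, ...), one argument or row to a line, values as JSON. move_arm: Moves the arm, as the interface text tells. Its arguments: {"type":"object","properties":{"plan":{"type":"array"},"force":{"type":"number"}},"required":["plan"]}

```bash
mkdir -p pics; ls; cat > h.py <<'E'
import numpy as np,cv2
from plant import telemetry, vision, workorder, r
def cap(n,f=None):
    c=vision.capture(n)
    if f: cv2.imwrite('pics/'+f,c['img'][:,:,::-1])
    return c
def pts(c):
    d=c['depth'];K=c['intrinsics'];v,u=np.mgrid[:384,:512]
    P=np.stack([(u-K[0,2])*d/K[0,0],(v-K[1,2])*d/K[1,1],d],-1)
    W=(P-c['t'])@c['R'];W[d==0]=np.nan
    return W
def ray(c,u,v,z):
    K=c['intrinsics'];o=-c['R'].T@c['t'];d=c['R'].T@np.array([(u-K[0,2])/K[0,0],(v-K[1,2])/K[1,1],1])
    return o+d*(z-o[2])/d[2]
E
python3 - <<'E'
from h import *
s=cap('scene','s0.png');t=cap('top','t0.png')
np.savez('c0.npz',**{k+n:c[k] for n,c in(('s',s),('t',t)) for k in c})
for c in(s,t): print(c['intrinsics'],-c['R'].T@c['t'],c['R'])
print(telemetry.get_state(),r.hold_point_z)
E
```

```text
pics
[[481.17212934   0.         257.509708  ]
 [  0.         481.17212934 186.97584078]
 [  0.           0.           1.        ]] [-0.22493071  0.5625468   0.68362326] [[-0.63202127 -0.77487512  0.01084741]
 [-0.41501194  0.32661403 -0.84916922]
 [ 0.65445718 -0.54119481 -0.52800944]]
[[463.8622404    0.         261.31829961]
 [  0.         463.8622404  192.70901727]
 [  0.           0.           1.        ]] [ 0.33806087 -0.05034593  1.33704839] [[ 0.02274405 -0.99950221  0.02186404]
 [-0.99024004 -0.02553046 -0.13701411]
 [ 0.13750411 -0.01853439 -0.99032777]]
{'time_s': 0.1, 'joints': array([-4.91515568e+01,  2.05862956e+01,  6.39843298e-01, -1.73681975e-02,
       -7.01378015e+01, -1.65043240e+01]), 'qd': array([-0.0370863 , -0.05776739,  0.26813362,  0.1307713 , -0.03524082,
        0.07316174]), 'joint_torque': array([-3.07505288e-03, -5.84162629e+01,  2.93753797e+01,  7.01547593e+00,
        1.02200807e-02, -3.02482033e-05]), 'tcp_pos': array([ 0.2780075 , -0.61460508,  0.22573547]), 'eef_rot': array([ 1.79914579e+02, -8.28206107e-03, -1.55661788e+02]), 'contact_force': array([-0.23941601, -0.6575846 , -0.48087176]), 'moment': array([ 0.01453508, -0.00999945, -0.02486957]), 'gripper_force': 0.0, 'gripper_width': 0.087826535140328} 0.0188
```

View pics/s0.png

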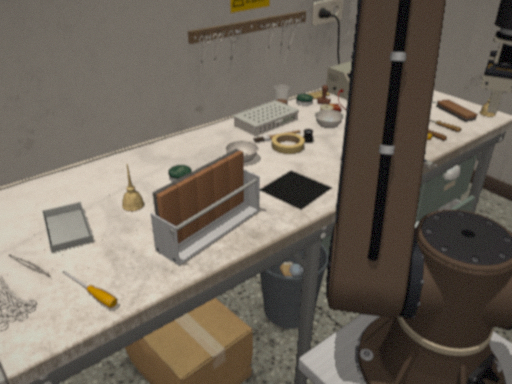

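View pics/t0.png

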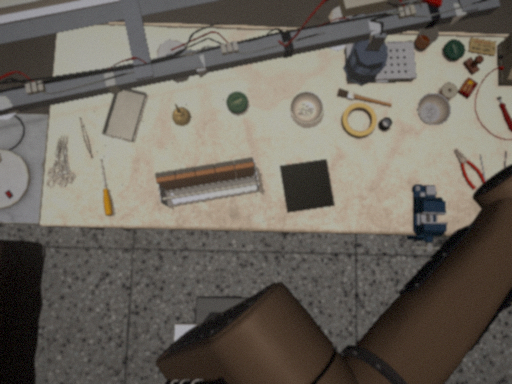

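The scene view shows the rack with its brown-fronted stones around (205,205) and the black mat at (297,188). In the top view the stones' tops run from (157,178) to (254,165), and the mat is at (307,186).

```bash
python3 - <<'E'
from h import *
z=np.load('c0.npz');T={k[:-1]:z[k] for k in z if k[-1]=='t'};S={k[:-1]:z[k] for k in z if k[-1]=='s'}
def rect(p): 
    b=cv2.minAreaRect(p.astype(np.float32)*1000); print('rect',b, cv2.boxPoints(b).round(1).tolist())
for n,c,roi in(('top',T,(140,225,145,270)),('scene',S,(140,270,140,270))):
    W=pts(c);m=np.zeros((384,512),bool);m[roi[0]:roi[1],roi[2]:roi[3]]=1
    hsv=cv2.cvtColor(c['img'],cv2.COLOR_RGB2HSV)
    h=W[...,2]; a=m&(h>.12)&(h<.19)
    print(n,'z pct',np.nanpercentile(h[a],[5,25,50,75,95]),a.sum())
    b=m&(abs(h-.154)<.006); rect(W[b][:,:2])
    g=c['img'].max(-1)<50; g&=(abs(h)<.02)
    k,l,st,ce=cv2.connectedComponentsWithStats(g.astype(np.uint8)); 
    for i in range(1,k):
        if st[i,4]>400:
            print('blk',ce[i],st[i]); q=W[l==i]; print(np.nanmedian(q[:,2])); 
            cn=cv2.findContours((l==i).astype(np.uint8),0,2)[0][0][:,0]
            rect(np.array([ray(c,u,v,.003)[:2] for u,v in cn]))
    cv2.imwrite(f'pics/{n}z.png',cv2.resize(c['img'][roi[0]:roi[1],roi[2]:roi[3],::-1],None,fx=5,fy=5 if n=='top' else 4,interpolation=cv2.INTER_CUBIC))
E
```

```text
top z pct [0.12912969 0.14992312 0.15268963 0.15435607 0.15689094] 1140
rect ((560.1557006835938, 76.21919250488281), (26.349699020385742, 255.569580078125), 11.111502647399902) [[522.5999755859375, 199.10000610351562], [571.9000244140625, -51.70000076293945], [597.7000122070312, -46.599998474121094], [548.5, 204.10000610351562]]
blk [307.32240437 186.32786885] [ 283  161   50   50 1830]
0.002184137912382763
rect ((547.7040405273438, -206.88775634765625), (129.91783142089844, 130.56399536132812), 10.114776611328125) [[472.29998779296875, -154.0], [495.20001220703125, -282.6000061035156], [623.0999755859375, -259.70001220703125], [600.2000122070312, -131.1999969482422]]
scene z pct [0.12291861 0.13377371 0.14746409 0.15616941 0.15778416] 1972
rect ((561.1957397460938, 75.35968780517578), (30.793224334716797, 256.5839538574219), 11.2962646484375) [[521.0, 198.1999969482422], [571.2000122070312, -53.5], [601.4000244140625, -47.400001525878906], [551.2000122070312, 204.1999969482422]]
blk [295.48576078 189.29943043] [ 263  172   66   36 1229]
0.006253082578043696
rect ((550.271484375, -209.66070556640625), (129.8843231201172, 128.229736328125), 9.706634521484375) [[475.3999938964844, -157.39999389648438], [497.1000061035156, -283.79998779296875], [625.0999755859375, -261.8999938964844], [603.5, -135.5]]
```

View pics/topz.png

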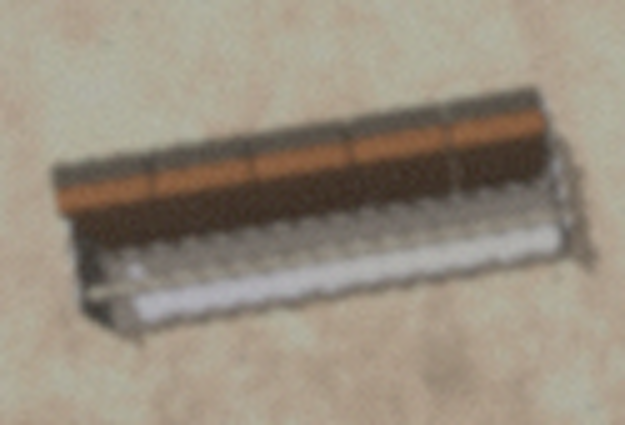

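View pics/scenez.png

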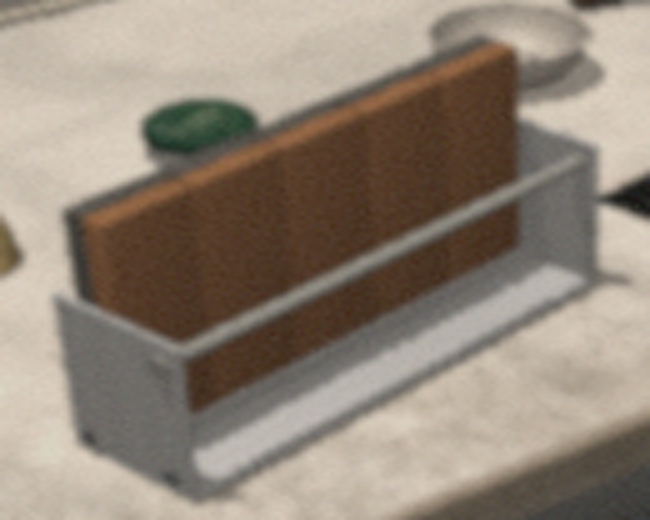

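The row's centre is about (0.560, 0.076), with the tops at z 0.153–0.155 and a rack yaw of about 11.1°. The mat's centre is about (0.549, -0.208), yaw 10°. I'll tip the stone by pushing its rear face with shut fingers, tilted 25° back.

Request:
move_arm(
  plan=[
    [-1, 0, 0, 0.011, 0, 0, -6.55],
    [-1, 0, 0, 0.011, 0, 0, -6.55],
    [-1, 0, 0, 0.011, 1.6, -8.2, 0],
    [-1, 0, 0, 0.011, 1.6, -8.2, 0],
    [-1, 0, 0, 0.011, 1.6, -8.2, 0],
    [-1, 0.024, 0.05, 0, 0, 0, 0],
    [-1, 0.024, 0.05, 0, 0, 0, 0],
    [-1, 0.024, 0.05, 0, 0, 0, 0],
    [-1, 0.024, 0.05, 0, 0, 0, 0],
    [-1, 0.024, 0.05, 0, 0, 0, 0],
    [-1, 0.024, 0.05, 0, 0, 0, 0],
    [-1, 0.024, 0.05, 0, 0, 0, 0],
    [-1, 0.024, 0.05, 0, 0, 0, 0],
    [-1, 0.024, 0.05, 0, 0, 0, 0],
    [-1, 0.024, 0.05, 0, 0, 0, 0],
    [-1, 0.024, 0.05, 0, 0, 0, 0],
    [-1, 0.024, 0.05, 0, 0, 0, 0],
    [-1, 0.024, 0.05, 0, 0, 0, 0],
    [-1, 0.024, 0.05, 0, 0, 0, 0],
  ],
  force=25,
)

```text
time_s: 2.48
tcp_pos: [0.6143, 0.087, 0.2815]
eef_rot: [-179.9, 25.1, -168.7]
contact_force: [0.9, -0.2, -0.2]
gripper_width: -0.0001
gripper_force: 0.0
```

```bash
python3 - <<'E'
from h import *
z=np.load('c0.npz');T={k[:-1]:z[k] for k in z if k[-1]=='t'};S={k[:-1]:z[k] for k in z if k[-1]=='s'}
O=np.array([.5606,.0758]);a=np.radians(11.15);X=np.array([np.cos(a),np.sin(a)]);Y=np.array([-X[1],X[0]])
for u,v in((155.5,178.5),(175.6,174),(195.6,170.4),(215,166.6),(234.7,162.5),(252.5,158)):
    p=ray(T,u,v,.154)[:2]-O; print('top',(p@X).round(4),(p@Y).round(4))
# scene seams of top rear edge: crop x5,x4 ; front-top edge ends
for x,y in((85,213),(190,178),(280,140),(365,108),(440,78),(517,48)):
    p=ray(S,140+x/5,140+y/4,.154)[:2]-O; print('sc',(p@X).round(4),(p@Y).round(4))
E
```

```text
top -0.0037 0.128
top -0.0007 0.0754
top 0.0 0.0233
top 0.0016 -0.0276
top 0.0037 -0.0796
top 0.0078 -0.1272
sc 0.0022 0.1217
sc -0.0048 0.0709
sc -0.0051 0.0189
sc -0.0084 -0.0304
sc -0.01 -0.0778
sc -0.0125 -0.1287
```

Request:
move_arm(
  plan=[
    [-1, 0.001, -0.0015, -0.039, 0, 0, 0],
    [-1, 0, 0, -0.039, 0, 0, 0],
    [-1, 0, 0, -0.039, 0, 0, 0],
    [-1, 0, 0, -0.039, 0, 0, 0],
    [-1, 0, 0, 0, 0, 0, 0],
    [-1, -0.005, -0.001, 0, 0, 0, 0],
    [-1, -0.005, -0.001, 0, 0, 0, 0],
    [-1, -0.005, -0.001, 0, 0, 0, 0],
    [-1, -0.005, -0.001, 0, 0, 0, 0],
    [-1, -0.005, -0.001, 0, 0, 0, 0],
  ],
)

```text
time_s: 3.72
tcp_pos: [0.5901, 0.0787, 0.1262]
eef_rot: [-179.9, 25.1, -168.7]
contact_force: [0.4, 0.0, 0.6]
gripper_width: 0.0001
gripper_force: 0.3
```

```bash
python3 - <<'E'
from h import *
s=cap('scene');cv2.imwrite('pics/s1.png',cv2.resize(s['img'][100:280,130:330,::-1],None,fx=3,fy=3,interpolation=cv2.INTER_CUBIC))
E
```

```text
(no output)
```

View pics/s1.png

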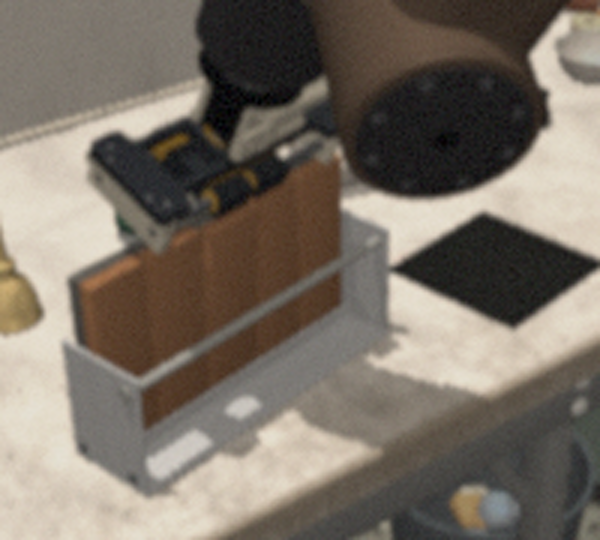

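The crop shows the gripper over the row's middle near (210,190), with all the stones still upright. I'll push on slowly.

Request:
move_arm(
  plan=[
    [-1, -0.004, 0, 0, 0, 0, 0],
    [-1, -0.004, 0, 0, 0, 0, 0],
    [-1, -0.004, -0.001, 0, 0, 0, 0],
    [-1, -0.004, -0.001, 0, 0, 0, 0],
  ],
)

```text
time_s: 4.28
tcp_pos: [0.5738, 0.0764, 0.1254]
eef_rot: [-179.9, 25.0, -168.7]
contact_force: [0.2, -0.3, -0.3]
gripper_width: 0.0002
gripper_force: 0.0
```

```bash
python3 - <<'E'
from h import *
print(telemetry.get_state()['contact_force'])
s=cap('scene');W=pts(s);O=np.array([.5606,.0758]);a=np.radians(11.15);X=np.array([np.cos(a),np.sin(a)]);Y=np.array([-X[1],X[0]])
x=(W[...,:2]-O)@X;y=(W[...,:2]-O)@Y;z=W[...,2]
for k in range(-2,3):
  for zz in(.11,.145):
    m=(abs(y+.003-k*.0515)<.015)&(abs(z-zz)<.005)&(x>-.08)&(x<0.01); print(k,zz,m.sum(),np.nanmedian(x[m]).round(4))
E
```

```text
[ 0.19889757 -0.2617312  -0.27163094]
-2 0.11 32 -0.0117
-2 0.145 34 -0.0116
-1 0.11 24 -0.0121
-1 0.145 13 -0.0122
0 0.11 36 -0.0302
0 0.145 39 -0.0361
1 0.11 42 -0.0116
1 0.145 25 -0.0122
2 0.11 41 -0.0122
2 0.145 46 -0.0119
```

Only the middle stone tips, and it is at about 0.17 rad.

Request:
move_arm(
  plan=[
    [-1, -0.004, -0.001, 0, 0, 0, 0],
    [-1, -0.004, -0.001, 0, 0, 0, 0],
    [-1, 0, 0, 0, 0, 0, 0],
    [-1, 0, 0, 0, 0, 0, 0],
    [-1, 0, 0, 0, 0, 0, 0],
    [-1, 0, 0, 0, 0, 0, 0],
  ],
)

```text
time_s: 5.08
tcp_pos: [0.5663, 0.0746, 0.1256]
eef_rot: [-179.9, 25.1, -168.7]
contact_force: [0.6, 0.4, 0.5]
gripper_width: 0.0002
gripper_force: 0.0
```

```bash
cat > chk.py <<'E'
from h import *
print(telemetry.get_state()['contact_force'])
s=cap('scene');W=pts(s);O=np.array([.5606,.0758]);a=np.radians(11.15);X=np.array([np.cos(a),np.sin(a)]);Y=np.array([-X[1],X[0]])
x=(W[...,:2]-O)@X;y=(W[...,:2]-O)@Y;z=W[...,2]
for k in range(-2,3):
  for zz in(.11,.14):
    m=(abs(y+.003-k*.0515)<.015)&(abs(z-zz)<.005)&(x>-.1)&(x<0.01); print(k,zz,m.sum(),np.nanmedian(x[m]).round(4))
E
python3 chk.py
```

```text
[0.62668523 0.39085027 0.51567347]
-2 0.11 32 -0.0117
-2 0.14 30 -0.0118
-1 0.11 0 nan
-1 0.14 9 -0.0115
0 0.11 26 -0.0501
0 0.14 58 -0.014
1 0.11 39 -0.0119
1 0.14 22 -0.0119
2 0.11 42 -0.0122
2 0.14 47 -0.0122
  return np.nanmean(a, axis, out=out, keepdims=keepdims)
```

It has overbalanced onto the rail. I'll lift clear and measure.

Request:
move_arm(
  plan=[
    [-1, 0.01, 0.002, 0.01, 0, 0, 0],
    [-1, 0, 0, 0.03, 0, 0, 0],
    [-1, 0, 0, 0.03, 0, 0, 0],
    [-1, 0, 0, 0.03, 0, 0, 0],
    [-1, 0, 0, 0.03, 0, 0, 0],
    [0, 0, -0.04, 0.03, 0, 3.2, 0],
    [1, 0, -0.04, 0.02, 0, 0, 0],
    [1, 0, -0.04, 0, 0, 0, 0],
    [1, 0, -0.04, 0, 0, 0, 0],
    [1, 0, 0, 0, 0, 0, 0],
  ],
)

```text
time_s: 6.38
tcp_pos: [0.5761, -0.0857, 0.3055]
eef_rot: [179.4, 21.9, -169.2]
contact_force: [0.1, -0.4, -1.4]
gripper_width: 0.0448
gripper_force: 0.0
```

```bash
cat > lean.py <<'E'
from h import *
O=np.array([.5606,.0758]);a=np.radians(11.15);X=np.array([np.cos(a),np.sin(a)]);Y=np.array([-X[1],X[0]])
import sys
for n in('scene','top'):
    c=cap(n);W=pts(c);x=(W[...,:2]-O)@X;y=(W[...,:2]-O)@Y;z=W[...,2]
    m=(abs(y)<.06)&(z>.1)&(z<.18)&(x<-.025)&(x>-.1)
    print(n,m.sum(),'y',np.percentile(y[m],[2,10,50,90,98]).round(4),'z',np.percentile(z[m],[50,90,98]).round(4),'x',np.percentile(x[m],[2,10,90]).round(4))
    f=m&(z<.135)&(abs(y)<.02)
    if f.sum()>10:
        p=np.polyfit(z[f],x[f],1);print('front slope',np.arctan(-p[0]),'x at z=.087,.13',np.polyval(p,[.087,.13]))
    t=m&(z>.13)
    b=cv2.minAreaRect(np.c_[x[t],y[t]].astype(np.float32)*1000);print(b)
    cv2.imwrite('pics/l_%s.png'%n,cv2.resize(c['img'][100:280,130:330,::-1],None,fx=3,fy=3,interpolation=cv2.INTER_CUBIC))
E
python3 lean.py; python3 chk.py
```

```text
scene 527 y [-0.0242 -0.0181  0.0108  0.0239  0.0248] z [0.1376 0.1527 0.1548] x [-0.0641 -0.0614 -0.0386]
front slope 0.3661804859605087 x at z=.087,.13 [-0.04124104 -0.05773049]
((-53.01800537109375, 0.33791160583496094), (54.15840530395508, 29.913349151611328), 78.94165802001953)
[0.46071697 0.65737735 0.75574568]
-2 0.11 32 -0.0113
-2 0.14 34 -0.0113
-1 0.11 0 nan
-1 0.14 34 -0.0115
0 0.11 24 -0.0495
0 0.14 23 -0.0613
1 0.11 40 -0.0119
1 0.14 43 -0.0118
2 0.11 41 -0.0115
2 0.14 45 -0.0121Traceback (most recent call last):
  File "lean.py", line 7, in <module>
    print(n,m.sum(),'y',np.percentile(y[m],[2,10,50,90,98]).round(4),'z',np.percentile(z[m],[50,90,98]).round(4),'x',np.percentile(x[m],[2,10,90]).round(4))
                        ~~~~~~~~~~~~~^^^^^^^^^^^^^^^^^^^^^^
    return _quantile_unchecked(
        a, q, axis, out, overwrite_input, method, keepdims, weights)
    return _ureduce(a,
                    func=_quantile_ureduce_func,
    ...<5 lines>...
                    overwrite_input=overwrite_input,
                    method=method)
    r = func(a, **kwargs)
    result = _quantile(arr,
                       quantiles=q,
    ...<2 lines>...
                       out=out,
                       weights=wgt)
    slices_having_nans = np.isnan(arr[-1, ...])
                                  ~~~^^^^^^^^^
IndexError: index -1 is out of bounds for axis 0 with size 0
  return np.nanmean(a, axis, out=out, keepdims=keepdims)
```

View pics/l_scene.png

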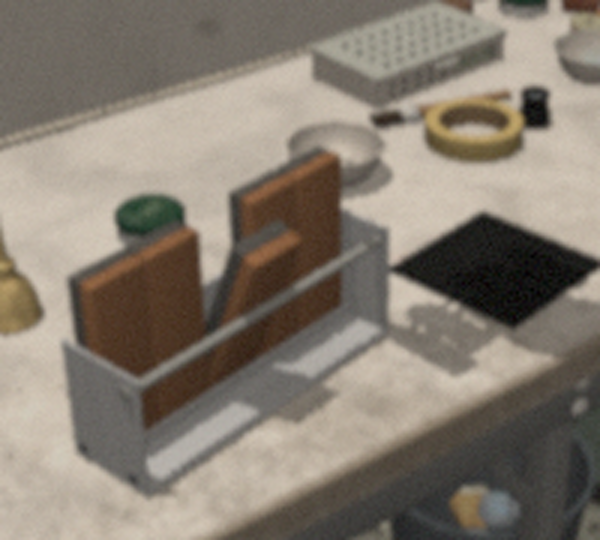

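The crop shows the middle stone (top at about (265,235)) leaning by itself on the rail. The other four are upright, with front faces at x≈-12 mm. It leans about 0.37 rad and is centred at y≈0 in rack axes. I'll grasp it across the 50 mm width, along its axis.

```bash
cat > rot.py <<'E'
import sys
from h import *
from scipy.spatial.transform import Rotation as Ro
s=telemetry.get_state();tgt=Ro.from_euler('xyz',[float(v) for v in sys.argv[1:4]],degrees=True)
print((tgt*Ro.from_euler('xyz',s['eef_rot'],degrees=True).inv()).as_rotvec(degrees=True).round(2),s['tcp_pos'].round(4),s['eef_rot'].round(2))
E
python3 rot.py 180 21.4 -168.85
```

```text
[-0.64  0.39 -0.03] [ 0.5761 -0.0833  0.3053] [ 179.41   21.9  -169.04]
```

Request:
move_arm(
  plan=[
    [1, -0.0265, 0.0353, -0.014, -0.64, 0.4, 0],
    [1, -0.0265, 0.0353, -0.014, 0, 0, 0],
    [1, -0.0265, 0.0353, -0.014, 0, 0, 0],
    [1, -0.0265, 0.0353, -0.014, 0, 0, 0],
    [1, 0, 0, 0, 0, 0, 0],
    [1, 0, 0, 0, 0, 0, 0],
  ],
)

```text
time_s: 7.28
tcp_pos: [0.4703, 0.0588, 0.2501]
eef_rot: [180.0, 21.5, -168.6]
contact_force: [0.1, -0.4, 0.1]
gripper_width: 0.0871
gripper_force: 0.0
```

```bash
python3 rot.py 180 21.4 -168.85
```

```text
[-0.01  0.06 -0.22] [0.4703 0.0588 0.2501] [ 180.     21.46 -168.63]
```

Request:
move_arm(
  plan=[
    [1, 0.009, 0.0016, -0.023, 0, 0, -0.2],
    [1, 0.009, 0.0016, -0.023, 0, 0, 0],
    [1, 0.009, 0.0016, -0.023, 0, 0, 0],
    [1, 0.009, 0.0016, -0.023, 0, 0, 0],
    [1, 0.009, 0.0016, -0.023, 0, 0, 0],
    [1, 0.008, 0.0016, -0.023, 0, 0, 0],
    [1, 0, 0, 0, 0, 0, 0],
  ],
)

```text
time_s: 8.15
tcp_pos: [0.5231, 0.0652, 0.1097]
eef_rot: [-179.9, 21.2, -169.1]
contact_force: [-0.0, -0.6, 0.1]
gripper_width: 0.0875
gripper_force: 0.0
```

```bash
python3 - <<'E'
from h import *
print(telemetry.get_state()['contact_force'])
s=cap('scene');cv2.imwrite('pics/s3.png',cv2.resize(s['img'][100:280,130:330,::-1],None,fx=3,fy=3,interpolation=cv2.INTER_CUBIC))
E
```

```text
[-0.01351481 -0.59488961  0.13325825]
```

View pics/s3.png

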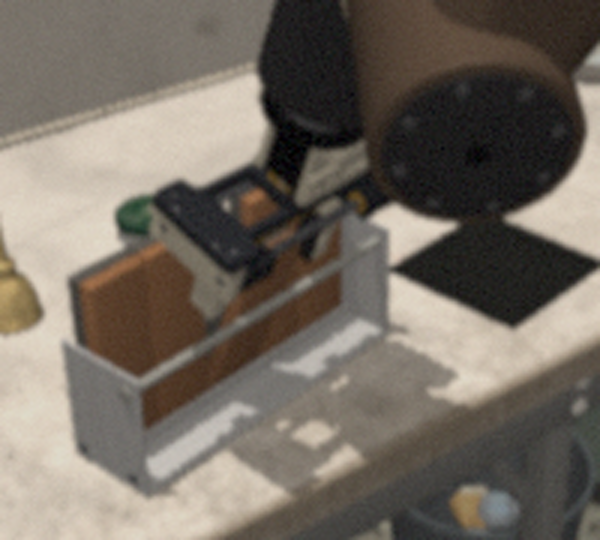

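The fingers straddle the leaning stone (left finger at about (215,300), right at about (325,240)) and touch nothing. I'll centre by 3 mm and close.

Request:
move_arm(
  plan=[
    [1, -0.0005, 0.003, 0.001, 0, 0, 0],
    [1, 0, 0, 0, 0, 0, 0],
    [0, 0, 0, 0, 0, 0, 0],
    [-1, 0, 0, 0, 0, 0, 0],
    [-1, 0, 0, 0, 0, 0, 0],
    [-1, 0, 0, 0, 0, 0, 0],
    [-1, 0, 0, 0, 0, 0, 0],
    [-1, 0, 0, 0, 0, 0, 0],
  ],
  force=35,
)

```text
time_s: 9.2
tcp_pos: [0.5227, 0.0704, 0.1125]
eef_rot: [-180.0, 21.4, -169.0]
contact_force: [-1.3, 0.9, 0.6]
gripper_width: 0.0496
gripper_force: 34.9
```

Request:
move_arm(
  plan=[
    [-1, -0.003, -0.0006, 0.0095, 0, 0, 0],
    [-1, -0.0055, -0.0011, 0.014, 0, 0, 0],
    [-1, -0.0055, -0.0011, 0.014, 0, 0, 0],
    [-1, -0.0055, -0.0011, 0.014, 0, 0, 0],
  ],
)

```text
time_s: 9.7
tcp_pos: [0.5026, 0.0662, 0.1638]
eef_rot: [-180.0, 21.3, -169.0]
contact_force: [3.4, 1.0, -4.3]
gripper_width: 0.0498
gripper_force: 34.9
```

```bash
python3 chk.py 2>/dev/null
```

```text
[ 3.39170385  0.96397387 -4.34113368]
-2 0.11 32 -0.0119
-2 0.14 1 -0.0127
-1 0.11 0 nan
-1 0.14 0 nan
0 0.11 24 -0.0498
0 0.14 23 -0.062
1 0.11 45 -0.012
1 0.14 45 -0.0119
2 0.11 42 -0.0119
2 0.14 47 -0.0119
```

Request:
move_arm(
  plan=[
    [-1, -0.006, -0.0012, 0.0155, 0, 0, 0],
    [-1, -0.006, -0.0012, 0.0155, 0, 0, 0],
    [-1, -0.006, -0.0012, 0.0155, 0, 0, 0],
    [-1, -0.006, -0.0012, 0.0155, 0, 0, 0],
    [-1, -0.006, -0.0012, 0.0155, 0, 0, 0],
    [-1, -0.006, -0.0012, 0.008, 0, 0, 0],
    [-1, 0.0065, -0.02, 0, 0, 0, 0],
    [-1, 0.0125, -0.036, 0, 0, 0, 0],
    [-1, 0.0125, -0.036, 0, 0, 0, 0],
    [-1, 0.0125, -0.036, 0, 0, 0, 0],
    [-1, 0.0125, -0.036, 0, 0, 0, 0],
    [-1, 0.0125, -0.036, 0, 0, 0, 0],
    [-1, 0.0125, -0.036, 0, 0, 0, 0],
    [-1, 0.006, -0.031, 0, 0, 0, 0],
    [-1, 0, 0, 0, 0, 0, 0],
    [-1, 0, 0, 0, 0, 0, 0],
  ],
)

```text
time_s: 11.75
tcp_pos: [0.5537, -0.2078, 0.2481]
eef_rot: [179.9, 21.3, -169.1]
contact_force: [0.4, 0.5, -4.8]
gripper_width: 0.0498
gripper_force: 35.0
```

```bash
python3 chk.py 2>/dev/null; python3 rot.py 180 0 -169.5
```

```text
[ 0.42839459  0.53328562 -4.84021464]
-2 0.11 31 -0.0119
-2 0.14 31 -0.0116
-1 0.11 35 -0.0117
-1 0.14 37 -0.0116
0 0.11 0 nan
0 0.14 0 nan
1 0.11 42 -0.0117
1 0.14 44 -0.0122
2 0.11 46 -0.0119
2 0.14 46 -0.0119
[-4.01 20.93 -0.49] [ 0.5539 -0.2073  0.2486] [ 179.96   21.31 -169.01]
```

Request:
move_arm(
  plan=[
    [-1, -0.002, 0, -0.031, 0, 0, 0],
    [-1, -0.002, 0, -0.031, 0, 0, 0],
    [-1, -0.001, -0.001, -0.031, 0, 0, 0],
    [-1, 0, 0, 0, -1, 5.2, -0.1],
    [-1, 0, 0, 0, -1, 5.2, -0.1],
    [-1, 0, 0, 0, -1, 5.2, -0.1],
    [-1, 0, 0, 0, -1, 5.2, -0.2],
    [-1, 0, 0, 0, 0, 0, 0],
    [-1, 0, 0, 0, 0, 0, 0],
    [-1, 0, 0, 0, 0, 0, 0],
  ],
)

```text
time_s: 13.05
tcp_pos: [0.5492, -0.2086, 0.1569]
eef_rot: [-180.0, 0.3, -169.5]
contact_force: [0.0, 0.3, -5.5]
gripper_width: 0.0502
gripper_force: 35.0
```

```bash
python3 rot.py 180 0 -169.5; cat > st.py <<'E'
from h import *
M=np.array([.549,-.208]);a=np.radians(10.5);X=np.array([np.cos(a),np.sin(a)]);Y=np.array([-X[1],X[0]])
for n in('scene','top'):
    c=cap(n);W=pts(c);x=(W[...,:2]-M)@X;y=(W[...,:2]-M)@Y;z=W[...,2]
    cv2.imwrite('pics/m_%s.png'%n,cv2.resize(c['img'][80:260,210:410,::-1],None,fx=3,fy=3,interpolation=cv2.INTER_CUBIC))
    hsv=cv2.cvtColor(c['img'],cv2.COLOR_RGB2HSV)
    m=(abs(y)<.05)&(abs(x)<.05)&(z>.01)&(z<.25)
    if m.sum()<9: print(n,'none');continue
    print(n,m.sum(),'z',np.percentile(z[m],[1,50,99]).round(4))
    f=m&(abs(y)<.02)&(x<0)&(z<.12)&(hsv[...,1]>90)
    if f.sum()>20:
        f&=z>np.percentile(z[f],5); p=np.polyfit(z[f],x[f],1); print('front x',np.median(x[f]).round(4),'tilt',np.arctan(p[0]).round(4),f.sum(),'zmin',z[f].min().round(4))
        g=m&(z<.09)&(z>.05);print('y range',np.percentile(y[g],[2,98]).round(4))
E
python3 st.py
```

```text
[-0.01  0.31 -0.01] [ 0.5492 -0.2086  0.1569] [-179.96    0.31 -169.49]
scene 1373 z [0.0503 0.1545 0.249 ]
front x -0.0126 tilt -0.0173 212 zmin 0.0532
y range [-0.0263  0.0247]
top 305 z [0.0469 0.2447 0.2496]
```

View pics/m_scene.png

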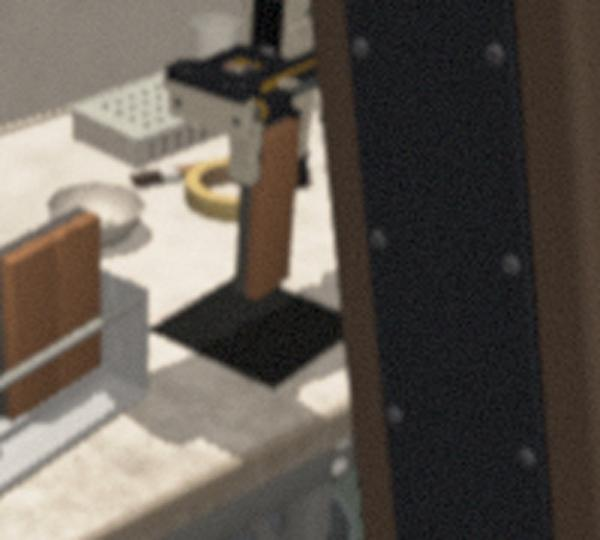

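The stone hangs upright over the mat at about (270,205) in the crop. It leans about 1° towards the robot, which I'll correct while lowering.

Request:
move_arm(
  plan=[
    [-1, 0, 0, -0.012, -0.15, 0.7, 0],
    [-1, 0, 0, -0.012, 0, 0, 0],
    [-1, 0, 0, -0.008, 0, 0, 0],
    [-1, 0, 0, -0.003, 0, 0, 0],
    [-1, 0, 0, 0, 0, 0, 0],
    [-1, 0, 0, 0, 0, 0, 0],
  ],
)

```text
time_s: 13.9
tcp_pos: [0.55, -0.2089, 0.1219]
eef_rot: [-179.9, -0.5, -169.5]
contact_force: [-1.1, 0.7, -4.5]
gripper_width: 0.0501
gripper_force: 35.0
```

```bash
python3 st.py;python3 st.py|head -2
```

```text
scene 1616 z [0.0162 0.1402 0.2475]
front x -0.0126 tilt 0.0136 323 zmin 0.0192
y range [-0.0244  0.0247]
top 372 z [0.0243 0.2097 0.2333]
scene 1622 z [0.0162 0.1405 0.2483]
front x -0.0128 tilt 0.006 315 zmin 0.02
```

Request:
move_arm(
  plan=[
    [-1, 0, 0, -0.003, 0, 0, 0],
    [-1, 0, 0, -0.002, 0, 0, 0],
    [-1, 0, 0, -0.001, 0, 0, 0],
    [-1, 0, 0, 0, 0, 0, 0],
  ],
)

```text
time_s: 14.6
tcp_pos: [0.5496, -0.2088, 0.1154]
eef_rot: [-179.9, -0.5, -169.5]
contact_force: [-0.2, -0.4, -5.0]
gripper_width: 0.05
gripper_force: 35.0
```

Request:
move_arm(
  plan=[
    [-1, 0, 0, -0.001, 0, 0, 0],
    [-1, 0, 0, -0.001, 0, 0, 0],
    [-1, 0, 0, 0, 0, 0, 0],
  ],
)

```text
time_s: 14.98
tcp_pos: [0.5499, -0.2089, 0.115]
eef_rot: [-179.9, -0.4, -169.5]
contact_force: [-4.1, 3.0, 6.9]
gripper_width: 0.05
gripper_force: 35.0
```

It is in contact with the mat. I'll ease the grip so the stone settles flat, then open.

Request:
move_arm(
  plan=[
    [-1, 0, 0, 0, 0, 0, 0],
    [-1, 0, 0, 0, 0, 0, 0],
    [-1, 0, 0, 0, 0, 0, 0],
  ],
  force=4,
)

```text
time_s: 15.35
tcp_pos: [0.5507, -0.2091, 0.1149]
eef_rot: [-179.9, -0.4, -169.5]
contact_force: [-1.4, 1.4, 7.1]
gripper_width: 0.0499
gripper_force: 4.0
```

```bash
python3 st.py;python3 st.py|head -2
```

```text
scene 1639 z [0.0127 0.1363 0.2478]
front x -0.0124 tilt 0.0178 323 zmin 0.0158
y range [-0.0248  0.0241]
top 364 z [0.0152 0.2033 0.226 ]
scene 1636 z [0.012  0.1365 0.2481]
front x -0.0126 tilt 0.0161 327 zmin 0.0169
```

Request:
move_arm(
  plan=[
    [-1, 0, 0, 0.0005, 0, 0, 0],
    [-1, 0, 0, 0.0005, 0, 0, 0],
    [0.2, 0, 0, 0, 0, 0, 0],
    [0.3, 0, 0, 0, 0, 0, 0],
    [0.6, 0, 0, 0, 0, 0, 0],
    [1, 0, 0, 0, 0, 0, 0],
    [1, 0, 0, 0, 0, 0, 0],
    [1, 0, 0, 0, 0, 0, 0],
  ],
)

```text
time_s: 16.55
tcp_pos: [0.5497, -0.2088, 0.1145]
eef_rot: [-179.9, -0.5, -169.5]
contact_force: [-0.2, -0.6, -0.3]
gripper_width: 0.0865
gripper_force: 0.0
```

```bash
python3 st.py;python3 st.py|head -2
```

```text
scene 1491 z [0.0127 0.1298 0.2477]
front x -0.0132 tilt 0.0005 323 zmin 0.017
y range [-0.0264  0.0242]
top 262 z [0.0112 0.1966 0.2252]
front x -0.0142 tilt -0.0058 21 zmin 0.0111
y range [-0.0219  0.024 ]
scene 1486 z [0.0121 0.129  0.2473]
front x -0.0137 tilt -0.0009 324 zmin 0.0178
```

Request:
move_arm(
  plan=[
    [1, 0, 0, 0.008, 0, 0, 0],
    [1, 0, 0, 0.015, 0, 0, 0],
    [1, 0, 0, 0.015, 0, 0, 0],
    [1, 0, 0, 0.015, 0, 0, 0],
    [1, 0, 0, 0.01, 0, 0, 0],
    [1, 0, 0, 0, 0, 0, 0],
    [1, -0.01, 0, 0, 0, 0, 0],
    [1, -0.02, -0.02, 0, 0, 0, 0],
    [1, -0.03, -0.03, 0, 0, 0, 0],
    [1, -0.03, -0.03, 0, 0, 0, 0],
    [1, -0.02, -0.03, 0, 0, 0, 0],
    [1, 0, -0.03, 0, 0, 0, 0],
    [1, 0, -0.02, 0, 0, 0, 0],
    [1, 0, 0, 0, 0, 0, 0],
    [1, 0, 0, 0, 0, 0, 0],
  ],
)

```text
time_s: 18.62
tcp_pos: [0.4395, -0.3683, 0.1771]
eef_rot: [-180.0, -0.5, -169.5]
contact_force: [1.0, 0.2, -0.2]
gripper_width: 0.0875
gripper_force: 0.0
```

```bash
python3 st.py; python3 chk.py 2>/dev/null; python3 -c "
from h import *
a=cv2.imread('pics/m_scene.png');b=cv2.imread('pics/m_top.png');cv2.imwrite('pics/fin.png',cv2.resize(np.hstack([a,b]),(800,360)))"
```

```text
scene 1009 z [0.0125 0.093  0.1573]
front x -0.0135 tilt -0.0001 314 zmin 0.0169
y range [-0.0257  0.0244]
top none
[0.12659897 0.71019944 0.27693041]
-2 0.11 26 -0.011
-2 0.14 36 -0.0116
-1 0.11 29 -0.0118
-1 0.14 34 -0.0116
0 0.11 0 nan
0 0.14 0 nan
1 0.11 44 -0.0115
1 0.14 42 -0.0118
2 0.11 54 -0.0122
2 0.14 47 -0.0119
```

View pics/fin.png

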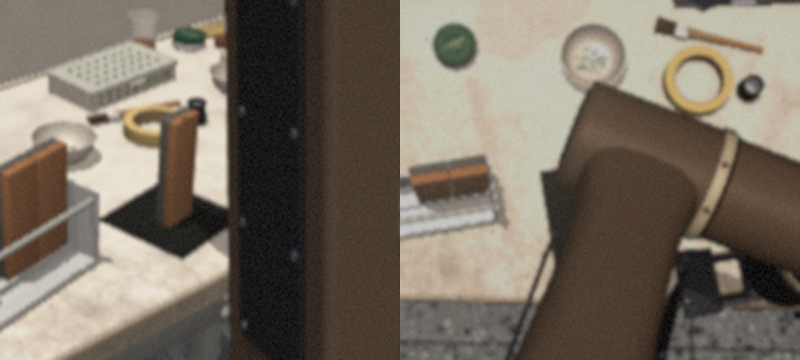

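The stone stands upright in the middle of the mat (left half, about (178,170)), its top at z≈0.155. The other four stand in the rack, and the robot is clear of everything.

```bash
python3 -c "
from h import *
print(workorder.close_job())"
```

```text
the job is handed in; nothing more can be done
None
```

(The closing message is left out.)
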